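# Hang up ear defenders, align the quarter-turn fastener, hold the panel shut

### The arm

A 6-joint arm with a two-finger parallel gripper is mounted at the origin on the work surface. World frame = base frame: x ahead of the robot, y to its left, z up, the work surface at z = 0. Lengths are in mm, angles in rad, forces in N, time in s.
With the tool pointing down it reaches from about 350 to 775 mm from the base axis. Payload 7.3 kg.
Tool frame: the origin (TCP) lies on the centre line of the jaws, within the pads' length; the fingertips stand 25 mm ahead of it and the grasp point (between the pads) lies 6 mm ahead of it; z points along the fingers, y is the line along which they close (so a half turn about z gives the same grasp; the last joint's range is limited). The gripper opens to 92 mm and grips with 3 to 60 N. Pads are 19 mm wide; open, the fingers measure 130 mm over their backs; the gripper's body (75 mm by 190 mm) begins 47 mm behind the grasp point.
Start: joints at [1.013, 0.342, 1.524, -0, 1.275, -0.146], TCP at [210.123, 481.135, 251.741] pointing down, gripper open.
Joint ranges: [-2.53, 2.53], [-0.77, 2.02], [0.04, 2.7], [-1, 4.14], [0.28, 2.66], [-3.11, 3.11]. Speed limits (rad/s): [2.57, 2.57, 3.14, 3.14, 3.14, 3.14].

### API

Orientations are given as a rotation vector (axis times angle).
In Python, from station import * gives the robot as it stands.
- The arm moves only by the tool apply_moves, never from a script. Its argument "rows" is one flat list of numbers, 5 for each row, row after row: the shift along the tool's x, y, z in mm, then the turn about the tool's z in rad, then the closure, from 0 (fully open) to 1 (shut). In form: [dx, dy, dz, turn, gripper, dx, dy, dz, turn, gripper, ...]. A call has exactly 8 rows; each row is the pose to reach, as a shift and turn from the pose commanded when the call began, along the tool's axes at that moment; what a row does not reach only later rows make up. A row lasts 1/12 s, in which the tool goes at most 41.7 mm and 7.16 degrees, less where a joint would pass 70% of its speed; a pose out of reach is approached as far as the arm can. A call with a gripper value outside its range is refused whole. The fingers move at their own pace and stop on an object; "grip_force" is the grip in N (left out, the last holds). Time passes only in rows, so rows that repeat a pose let the fingers close, or fill a call up. It gives the time, the measured TCP pose, the force, the opening and the grip force at its end, in the units of the state.
- read_state(): the state, without advancing time (a new reading comes with each control period).
- read_camera(name): name is "side" or "top"; returns a dict with "frame" (400x640x3 uint8, red, green, blue), "fx", "fy", "cx", "cy" (pixels), "origin" and "orientation" of the camera in the world. Camera axes: x right, y down, z forward; pixel columns grow to the right and rows downward; lengths in mm; the calibration is good to about 2 mm. A picture is of the moment at which its call begins. There is no depth.
- close_job(): hands the job in; it is judged then, once.
The state is a dict: "clock": time; "joint_pos": joint angles; "joint_vel": joint speeds; "joint_torque": joint torques, N m; "position": TCP position; "tool_rot": TCP orientation; "force": force on the tool from outside, world axes, zero at the start; "ft_torque": the same for the moment, N m; "gripper_width": finger opening in mm; "grasp_force": force on a finger pad.
Only numpy, scipy, OpenCV 4.12 (cv2) and the standard library are available. Lean on these libraries where they do the work, as an engineer would, in place of code of your own. Each camera call takes 0.05 s, during which the arm holds its last target. There are 200 camera calls.

### The job

Hang the yellow ear defenders that stand on the red welding machine over the steel bar of the blue bench rail and let go of them. Then turn the panel's black quarter-turn fastener until its handle lines up with the two yellow marks, and only after that press the grey panel fully down, flush on the machine's frame, against its springy seal. Finish while still holding the panel pressed down, and do not disturb the jar, tub or tin.

Things in the scene. Friction and masses are not known exactly. Their poses are not given: they have to be found in the camera images.
- welder: Red portable welding machine lying on its side, fixed, 200 (its x) x 304 (its y) x 120 mm high, black ends. Origin: centre of its underside, on the bench; z up. A black carrying handle sticks out 35 mm from its +x side at mid height. Its top carries the grey panel.
- panel (a joint): Downward travel of the grey panel (156 x 244 x 5 mm, long side along the welder's y, centred on its top): 0 = lifted by its seal, upper face 134 mm above the bench; 0.009 = fully down, face at 125 mm. The seal pushes back 5 N at first, 9 N when down, and lifts it again when let go. It does not tilt. With the fastener over 0.27 rad out of line its cross bar blocks the panel after 1 mm.
- panel_press (a point): Free flat spot on the panel's upper face (moves with the panel), 40 mm towards the welder's +x from its middle and 70 mm from the fastener's axis: a good place to press. Axes parallel to the welder's.
- fastener (a joint): Angle of the quarter-turn fastener in the panel, seen from above positive anticlockwise. 0 = handle along the welder's y, in line with the two yellow marks (cross bar over the slot in the frame). Starts at 0.8 to 1.5; turns from -0.4 to 1.65 and stays where it is left (friction 0.06 N m). No stop or click at 0.
- fastener_top (a point): Middle of the top of the fastener's black handle, on its axis, 28 mm above the panel's face, 30 mm towards the welder's -x from the panel's middle. The handle is an upright bar 44 mm long (this frame's y), 12 mm wide (x), 24 mm tall, with a white line along its top, on a steel disc 38 mm across, 4 mm thick. The frame turns with it; z up.
- muffs: Yellow ear defenders, 0.14 to 0.26 kg, standing on their two cups on the panel, astride the fastener, arch up. Origin: level with the cups' underside, midway between them; z up through the crown, y along the arch's span, x along the headband's width. 174 mm wide (y), cups 56 mm in x, 70 mm tall, 114 mm clear between them; 135 mm high in all.
- muffs_crown (a point): Middle of the top of the grey padded crown of the ear defenders, 135 mm above muffs origin. The crown pad is 26 mm (x) x 48 mm (y) x 22 mm tall; its flat underside, which rests on the bar, is 22 mm below this point. Axes as muffs.
- rail: Blue steel bench rail, fixed. Origin: underside centre of its foot (270 x 50 x 12 mm), x along the bar. Upright posts 12 mm thick at x = -122 and +122 mm, top at 162 mm.
- rail_mid (a point): Middle of the round steel bar on its axis, 150 mm above the bench. The bar is 14 mm thick, free for 232 mm between the posts and runs along this frame's x (the rail's x).
- jar: Bystander: glass jar with steel lid, 60 mm across, 85 mm tall; origin under its centre.
- tub: Bystander: white plastic tub, 84 mm across, 75 mm tall; origin under its centre.
- tin: Bystander: green tin box 60 x 80 x 45 mm; origin under its centre.
Not all that is in view belongs to the job. Of the things that look like the muffs, the smallest one is meant.

How it is judged:
By the outcome, as a careful person would: the job done as asked, in the order asked, and still so for the second after the job is handed in, while the arm keeps its last pose, push and grip.
It also fails if it takes over 64 s, if anything falls off the work surface, if the arm or the gripper's body presses on something with over 40 N, if the wrist force passes 120 N, or if a joint passes its speed limit or range.

## Working session

There is one attempt and no reset: what is moved stays moved. The work goes in short steps, Python scripts to look and compute and a tool call to move; the robot and the scene stay as the last step left them, time stands still between calls to the robot, and variables do not carry over. Pictures are saved under pics/ and viewed, at most 12 in all, crops included, and the job is handed in when it is done.

Besides the shell and the picture viewer there is one more tool, called after ">>>" as a command line: name --argument value ..., lists and objects as JSON in quotes. apply_moves: Moves the arm, as the interface text tells. Its arguments: {"type":"object","properties":{"rows":{"type":"array","items":{"type":"number"}},"grip_force":{"type":"number"}},"required":["rows"]}

```bash
mkdir -p pics; ls
python3 - <<'E'
from station import *
import cv2
s=read_state();print({k:s[k] for k in ("clock","position","tool_rot","force","gripper_width")})
for n in("side","top"):
    c=read_camera(n);cv2.imwrite(f"pics/{n}0.png",c["frame"][:,:,::-1]);print(n,{k:c[k] for k in c if k!="frame"})
E
```

```text
pics
{'clock': 0.0, 'position': array([209.9295513 , 480.79169096, 251.04023518]), 'tool_rot': array([-6.42205901e-01, -3.07473011e+00,  2.32343413e-03]), 'force': array([ 0.35101503, -0.45003507,  1.17712855]), 'gripper_width': 91.87899668342546}
side {'fx': 406.5376725891216, 'fy': 406.5376725891216, 'cx': 317.0625380549929, 'cy': 199.4674869181766, 'origin': array([  459.29130773, -1100.60861533,  1000.61199504]), 'orientation': array([-2.3049339 ,  0.01308579, -0.03322636])}
top {'fx': 486.9968738716611, 'fy': 486.9968738716611, 'cx': 316.9167857574865, 'cy': 195.2572255003812, 'origin': array([ 373.79062739, -184.70856518, 1752.06218641]), 'orientation': array([-2.1633796 ,  2.17639679, -0.08574522])}
```

View pics/top0.png

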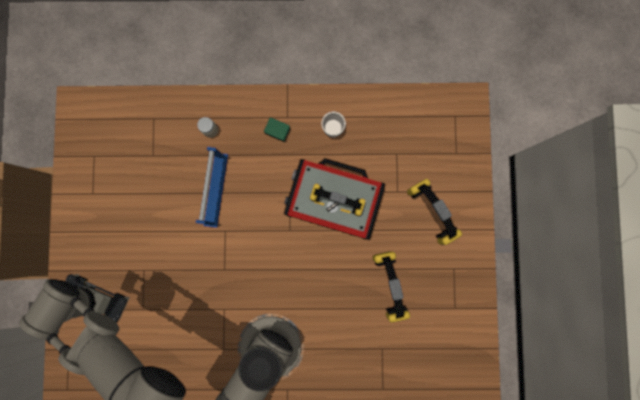

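View pics/side0.png

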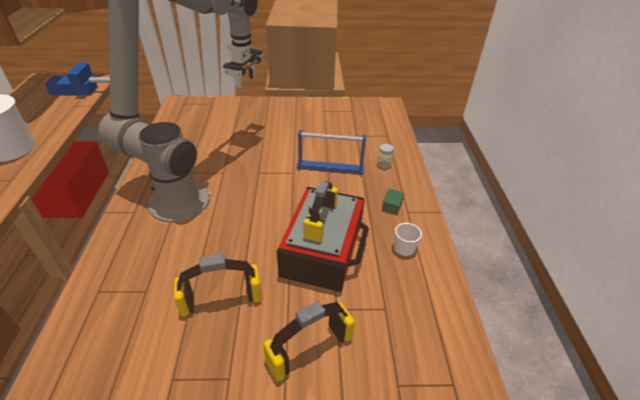

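Top view: the welder with the target muffs is at about (335,200), and the rail bar runs (212,150)–(205,225). The two bigger muffs at (435,212) and (392,287) are decoys. In the side view the rail bar spans (299,132)–(364,138) and the crown is at (322,187). Next I'll look closer and set up the helpers.

```bash
cat > h.py <<'E'
from station import *
import numpy as np, cv2
from scipy.spatial.transform import Rotation as R
def cam(n): return read_camera(n)
def ray(c,u,v):
    d=R.from_rotvec(c["orientation"]).apply([(u-c["cx"])/c["fx"],(v-c["cy"])/c["fy"],1]); return np.array(c["origin"]),d
def onz(c,u,v,z):
    o,d=ray(c,u,v); return o+d*(z-o[2])/d[2]
def proj(c,p):
    q=R.from_rotvec(c["orientation"]).inv().apply(np.array(p)-c["origin"]); return q[0]/q[2]*c["fx"]+c["cx"],q[1]/q[2]*c["fy"]+c["cy"]
def tri(c1,p1,c2,p2):
    o1,d1=ray(c1,*p1);o2,d2=ray(c2,*p2)
    t=np.linalg.lstsq(np.c_[d1,-d2],o2-o1,rcond=None)[0]
    a,b=o1+t[0]*d1,o2+t[1]*d2; return (a+b)/2,np.linalg.norm(a-b)
def crop(c,u0,v0,w,h,k): return cv2.resize(c["frame"][v0:v0+h,u0:u0+w,::-1],None,fx=k,fy=k,interpolation=cv2.INTER_CUBIC)
E
python3 - <<'E'
from h import *
t=cam("top");s=cam("side")
a=crop(t,190,140,200,110,4); b=crop(s,270,120,110,170,4)
cv2.imwrite("pics/t1.png",cv2.resize(a,(800,440)));cv2.imwrite("pics/s1.png",cv2.resize(b,(388,600)))
E
```

```text
(no output)
```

View pics/t1.png

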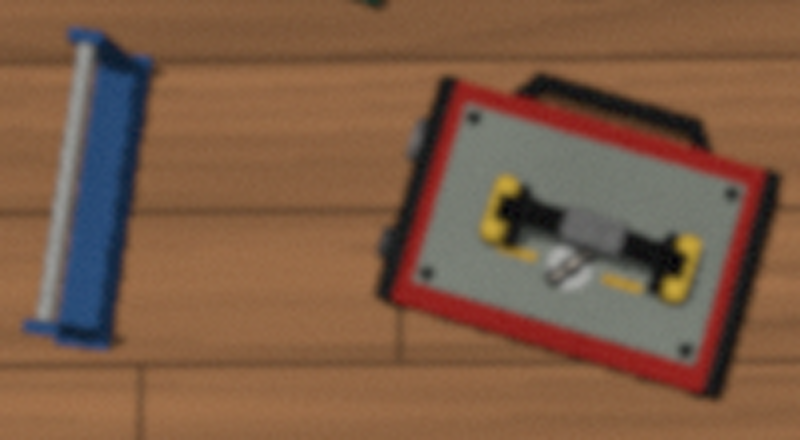

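View pics/s1.png

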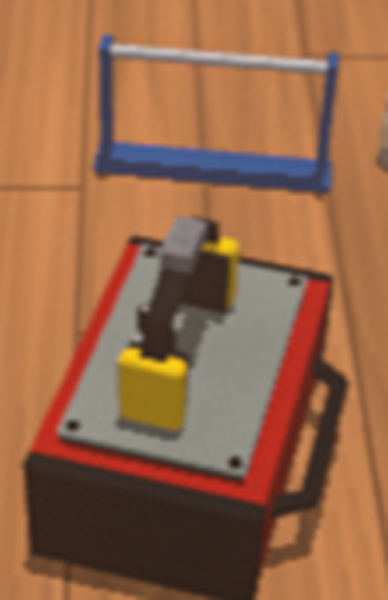

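The muffs' crown is at top px ≈(338.5,197), with the yellow cups at (316,192) and (361,207). The fastener's disc is at (332,206) with its handle tilted against the yellow marks. The panel screws and the bar ends show clearly. Now I'll measure with masks.

```bash
cat >> h.py <<'E'
def blobs(c,lo,hi,box,amin=6):
    u0,v0,u1,v1=box; f=np.ascontiguousarray(c["frame"][v0:v1,u0:u1]); H=cv2.cvtColor(cv2.resize(f,None,fx=4,fy=4,interpolation=cv2.INTER_CUBIC),cv2.COLOR_RGB2HSV)
    m=cv2.inRange(H,np.array(lo),np.array(hi)); out=[]
    for q in cv2.findContours(m,cv2.RETR_EXTERNAL,cv2.CHAIN_APPROX_NONE)[0]:
        A=cv2.contourArea(q)/16
        if A<amin: continue
        q=(q.reshape(-1,2)-1.5)/4+[u0,v0]; q=q.astype(np.float32); out.append((A,cv2.minAreaRect(q),q))
    return sorted(out,key=lambda b:-b[0])
def corners(r): return cv2.boxPoints(r)
E
python3 - <<'E'
from h import *
t=cam("top");s=cam("side")
print("red")
r=blobs(t,(0,150,60),(8,255,255),(270,150,400,250),50)
hull=np.vstack([b[2] for b in r]); 
rr=cv2.minAreaRect(hull);w=np.array([onz(t,*p,120)[:2] for p in corners(rr)]);print(w.round(1),w.mean(0).round(1), np.linalg.norm(np.diff(w,axis=0),axis=1))
print("screws",[ (onz(t,190+u/4,140+v/4,134)[:2]).round(1) for u,v in((474,118),(732,194),(686,350),(427,272))])
for n,c,box in(("t",t,(290,160,390,240)),("s",s,(295,180,345,245))):
    for b in blobs(c,(20,120,80),(35,255,255),box): print(n,"yel",round(b[0],1),np.round(b[1][0],1),np.round(b[1][1],1),round(b[1][2],1), onz(c,*b[1][0],134)[:2].round(1),onz(c,*b[1][0],204)[:2].round(1))
print("hsv crown",cv2.cvtColor(t["frame"][194:201,332:346],cv2.COLOR_RGB2HSV)[3].tolist(), cv2.cvtColor(t["frame"][180:181,335:339],cv2.COLOR_RGB2HSV).tolist())
print("hsv bar",cv2.cvtColor(t["frame"][185:186,200:216],cv2.COLOR_RGB2HSV).tolist())
for a,b in(((212,150.5),(301.2,133.6)),((201.5,219.5),(364,138.4)),((212,150.5),(364,138.4)),((201.5,219.5),(301.2,133.6)),((338.5,197),(322,187))): print(tri(t,a,s,b))
E
```

```text
red
[[ 454.1  -63.4]
 [ 649.8 -121.8]
 [ 567.6 -388.1]
 [ 373.9 -327.4]] [ 511.4 -225.2] [204.25145589 278.74374946 202.98039305]
screws [array([ 607.1, -139.2]), array([ 541.6, -354.2]), array([ 412. , -314.1]), array([478. , -99.6])]
t yel 93.3 [315.3 194.7] [21.8 12. ] 79.0 [ 522.1 -161.7] [ 515.7 -162.7]
t yel 85.3 [359.7 206.8] [ 7.  17.5] 17.3 [ 480.8 -309.2] [ 476.1 -303.8]
t yel 16.5 [345.1 210.4] [9.1 2.3] 15.3 [ 468.9 -260.2] [ 464.8 -257. ]
s yel 367.0 [312.4 229.6] [19.9 22.7] 4.7 [ 479.5 -272.7] [ 477.9 -339.5]
s yel 66.3 [334.7 195.7] [19.1  9.6] 66.4 [ 553.2 -122.2] [ 545.6 -201.2]
hsv crown [[60, 3, 102], [0, 2, 104], [30, 2, 103], [15, 5, 102], [30, 2, 104], [30, 3, 100], [30, 2, 103], [15, 5, 98], [30, 5, 98], [45, 5, 97], [30, 5, 99], [0, 0, 99], [0, 3, 100], [60, 5, 94]] [[[50, 19, 120], [47, 19, 120], [47, 19, 119], [45, 17, 120]]]
hsv bar [[[13, 135, 144], [14, 136, 141], [13, 132, 141], [13, 102, 142], [13, 50, 144], [13, 15, 149], [30, 9, 146], [21, 20, 129], [8, 34, 113], [128, 31, 99], [110, 111, 108], [107, 157, 112], [107, 163, 114], [107, 166, 114], [107, 158, 118], [106, 168, 114]]]
(array([547.70176103, 142.42382218, 230.65182297]), np.float64(215.7787047086474))
(array([558.52843259, 191.41148106, 159.17420553]), np.float64(239.36196494861036))
(array([674.62065081, 182.02630158, 151.44043649]), np.float64(7.486712509612547))
(array([441.67532222, 213.72015531, 150.96353844]), np.float64(1.5272340278795955))
(array([ 503.84168505, -234.44462638,  265.54920174]), np.float64(2.6899144770316625))
```

Run:
```python
from h import *
t=cam("top");s=cam("side")
for n,c,box,lo,hi,z in(("crown t",t,(325,186,352,208),(0,0,85),(179,12,112),269),("crown s",s,(312,178,332,200),(0,0,85),(179,40,190),269),("bar t",t,(195,145,220,230),(0,0,110),(179,60,255),150),("bar s",s,(295,125,370,145),(0,0,120),(179,60,255),150)):
    for b in blobs(c,lo,hi,box,8)[:3]:
        w=np.array([onz(c,*p,z)[:2] for p in corners(b[1])]); e=np.roll(w,-1,0)-w; L=np.linalg.norm(e,axis=1);k=L.argmax()
        print(n,round(b[0],1),np.round(b[1][0],1),"c",onz(c,*b[1][0],z)[:2].round(1),"sides",L.round(1)[:2],"dir",(e[k]/L[k]).round(3), "cent",onz(c,*b[2].mean(0),z)[:2].round(1))
```

```text
crown t 111.5 [338.1 196.7] c [ 503.2 -233. ] sides [26.7 50.4] dir [-0.273 -0.962] cent [ 503.6 -233.1]
crown s 143.0 [319.2 190.7] c [ 496.9 -254.1] sides [90.1 37.1] dir [0.375 0.927] cent [ 496.6 -255.1]
bar t 273.2 [205.8 185.1] c [555.  201.5] sides [235.8  18.3] dir [ 0.99  -0.142] cent [553.7 201.5]
bar s 182.7 [331.5 135.7] c [557.2 202.2] sides [ 30.4 238.5] dir [ 0.991 -0.132] cent [557.3 199.7]
```

```bash
cat >> h.py <<'E'
def delta(x,y,z,ang):
    "shift/turn in current tool axes to TCP xyz with tool y along world angle ang (mod pi)"
    s=read_state();M=R.from_rotvec(s["tool_rot"]).as_matrix()
    d=M.T@(np.array([x,y,z])-s["position"]); a=np.arctan2(M[1,1],M[0,1]); k=(a-ang+np.pi/2)%np.pi-np.pi/2
    return d.round(1),round(k,3)
E
python3 -c "
from h import *
print(delta(400,120,340,-.28),delta(503.5,-233,330,-.28),delta(503.5,-233,276,-.28))"
```

```text
(array([-318.6, -254.9,  -88.3]), np.float64(1.439)) (array([-554.7, -537. ,  -78.3]), np.float64(1.439)) (array([-554.7, -537. ,  -24.3]), np.float64(1.439))
```

>>> apply_moves --rows '[-30,-24,-30,0.1,0,-60,-48,-60,0.2,0,-92,-73,-88,0.32,0,-124,-98,-88,0.44,0,-156,-123,-88,0.56,0,-188,-148,-88,0.68,0,-220,-174,-88,0.8,0,-252,-200,-88,0.92,0]' --grip_force 25

```text
clock: 1.07
position: [354.6, 208.3, 340.1]
tool_rot: [1.947, 2.465, 0.002]
force: [0.3, -0.4, 0.1]
gripper_width: 91.9
grasp_force: 0.0
```

```bash
python3 -c "
from h import *
s=read_state();print(s['clock'],s['position'])
print(delta(503.5,-233,330,-.28))"
```

```text
1.0667 [354.6065132  208.3136093  340.12511747]
(array([-463.8,   42.7,   10.1]), np.float64(0.514))
```

>>> apply_moves --rows '[-40,4,1,0.06,0,-80,8,2,0.12,0,-120,11,3,0.18,0,-160,15,4,0.24,0,-200,18,5,0.3,0,-240,22,6,0.36,0,-280,26,6,0.42,0,-320,29,7,0.48,0]'

```text
clock: 1.73
position: [458.4, -96.1, 332.9]
tool_rot: [2.475, 1.934, 0.001]
force: [1.3, 0.1, -0.3]
gripper_width: 91.8
grasp_force: 0.0
```

```bash
python3 -c "
from h import *
print(delta(503.5,-233,330,-.28))"
```

```text
(array([-122. ,   76.9,    3. ]), np.float64(0.036))
```

>>> apply_moves --rows '[-34,21,1,0.02,0,-68,42,2,0.036,0,-102,64,3,0.036,0,-122,77,3,0.036,0,-122,77,20,0.036,0,-122,77,38,0.036,0,-122,77,50,0.036,0,-122,77,50,0.036,0]'

```text
clock: 2.4
position: [502.7, -230.4, 279.8]
tool_rot: [-2.503, -1.89, 0.003]
force: [-0.3, -0.1, -0.2]
gripper_width: 91.7
grasp_force: 0.0
```

Run:
```python
from h import *
print(delta(503.5,-233,276,-.28))
s=cam("side");t=cam("top")
cv2.imwrite("pics/g1.png",np.hstack([crop(s,270,120,100,120,4),crop(t,290,140,100,120,4)]))
```

```text
(array([-2.3,  1.5,  3.8]), np.float64(0.002))
```

View pics/g1.png

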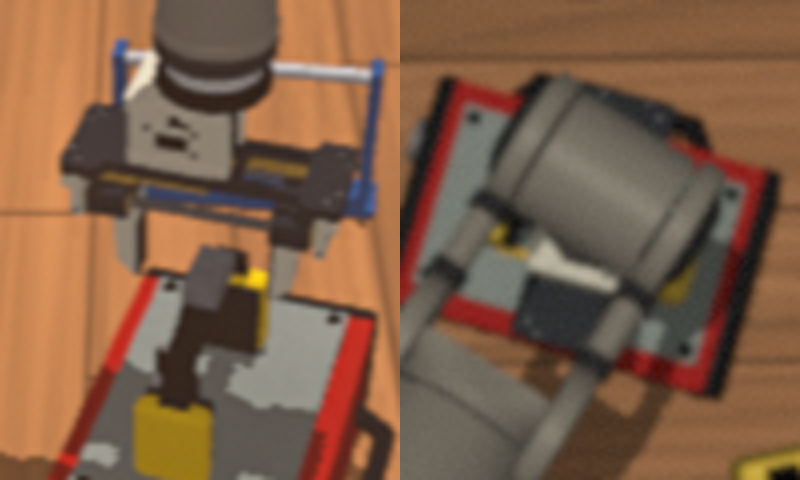

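The fingers straddle the crown (side crop: fingers at (130,250) and (285,270), crown at (215,275)), so I'll go down the last bit and close.

>>> apply_moves --rows '[-1.5,1,3,0,0,-1.5,1,3,0,0.75,-1.5,1,3,0,1,-1.5,1,3,0,1,-1.5,1,3,0,1,-1.5,1,3,0,1,-1.5,1,3,0,1,-1.5,1,3,0,1]'

```text
clock: 3.17
position: [504.4, -232.5, 279.8]
tool_rot: [2.507, 1.893, 0.0]
force: [0.1, -0.1, 0.3]
gripper_width: 49.5
grasp_force: 0.0
```

>>> apply_moves --rows '[0,0,2,0,1,0,0,3,0,1,0,0,3,0,1,0,0,3,0,1,0,0,3,0,1,0,0,3,0,1,0,0,3,0,1,0,0,3,0,1]'

```text
clock: 3.83
position: [504.3, -232.5, 276.6]
tool_rot: [-2.507, -1.893, 0.0]
force: [-0.6, -0.5, -1.7]
gripper_width: 26.1
grasp_force: 24.6
```

```bash
python3 -c "
from h import *
s=read_state();print(s['clock'],s['position'],s['gripper_width'],s['grasp_force'],s['force'])
print(delta(556.5,201,340,-.1385))"
```

```text
3.8333 [ 504.31910101 -232.48541783  276.5693233 ] 26.099403807661083 24.642910659313202 [-0.64736669 -0.51780393 -1.70594077]
(array([431.2, -68.3, -63.4]), np.float64(-0.138))
```

>>> apply_moves --rows '[0,0,-10,0,1,0,0,-20,0,1,0,0,-35,0,1,0,0,-50,0,1,0,0,-65,0,1,0,0,-75,0,1,0,0,-80,0,1,0,0,-80,0,1]'

```text
clock: 4.5
position: [504.7, -232.7, 358.8]
tool_rot: [2.504, 1.891, 0.002]
force: [-0.3, 0.6, -1.4]
gripper_width: 26.0
grasp_force: 24.6
```

```bash
python3 -c "
from h import *
s=read_state();print(s['clock'],s['position'],s['gripper_width'],s['grasp_force'],s['force'])
print(delta(556.5,201,356,-.1385))"
```

```text
4.5 [ 504.7377577  -232.7379678   358.79753775] 26.012912811875513 24.64281588792801 [-0.3304114   0.62206134 -1.38076249]
(array([431.4, -68.8,   2.2]), np.float64(-0.138))
```

>>> apply_moves --rows '[10,-2,0,0,1,30,-5,0,-0.01,1,60,-10,0,-0.02,1,90,-14,0,-0.03,1,120,-19,0,-0.04,1,150,-24,0,-0.05,1,180,-29,0,-0.06,1,210,-34,0,-0.07,1]'

```text
clock: 5.17
position: [528.5, -19.0, 355.9]
tool_rot: [-2.437, -1.98, 0.001]
force: [0.3, 0.3, -1.3]
gripper_width: 25.8
grasp_force: 24.6
```

>>> apply_moves --rows '[30,-3,0,-0.01,1,60,-5,0,-0.02,1,90,-8,0,-0.03,1,120,-11,0,-0.04,1,150,-13,0,-0.05,1,175,-15,0,-0.06,1,190,-16,0,-0.07,1,195,-16,0,-0.07,1]'

```text
clock: 5.83
position: [552.7, 176.0, 355.5]
tool_rot: [-2.363, -2.067, 0.002]
force: [0.8, -0.3, -0.9]
gripper_width: 25.9
grasp_force: 24.6
```

Run:
```python
from h import *
s=read_state();print(s['clock'],s['position'],s['gripper_width'],s['grasp_force'],s['force'])
print(delta(556.5,201,330,-.1385))
t=cam("top")
cv2.imwrite("pics/f1.png",crop(t,290,150,100,100,6))
p=cam("side")
print(proj(t,(481.8,-217.2,134)))
b=blobs(t,(20,120,80),(35,255,255),(300,160,380,240),4)
for q in b:
  w=onz(t,*q[1][0],134)[:2]; print(q[0],q[1],w)
if len(b)>1:
  d=onz(t,*b[0][1][0],134)-onz(t,*b[1][1][0],134);print("marks angle",np.arctan2(-d[0],d[1]))
```

```text
5.8333 [552.65979911 175.96452528 355.54327757] 25.897189865900653 24.642139971256256 [ 0.77861044 -0.27254962 -0.94089464]
(array([25.3,  0.5, 25.6]), np.float64(0.005))
(np.float64(332.07716032281326), np.float64(206.64541095857535))
16.375 ((344.9838562011719, 210.43301391601562), (9.099891662597656, 2.2214443683624268), 15.52410888671875) [ 468.91492158 -259.993379  ]
15.65625 ((318.6202697753906, 202.51651000976562), (9.27183723449707, 2.1290886402130127), 15.945395469665527) [ 495.86274794 -172.49411172]
marks angle 2.8428329990829306
```

View pics/f1.png

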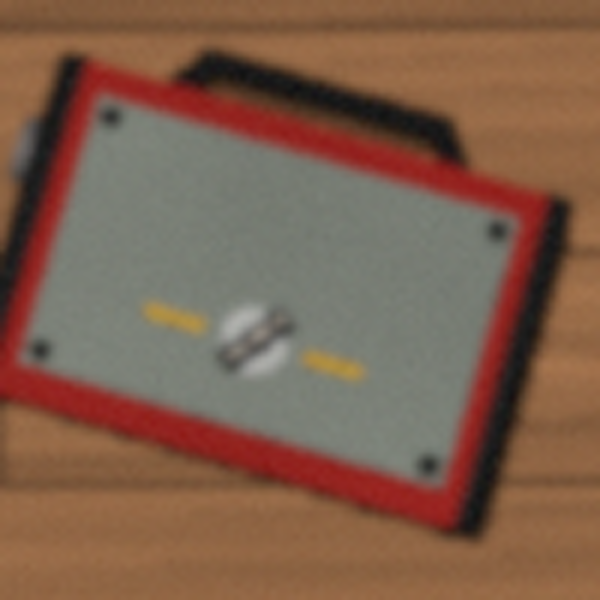

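Marks are at (318.6,202.5) and (345,210.4), with the fastener axis midway. The handle lies about 0.87 rad anticlockwise of the marks. Next I'll lower the muffs on the rail.

>>> apply_moves --rows '[12,0,5,0,1,22,0,15,0,1,25,0.5,35,0.005,1,25,0.5,55,0.005,1,25,0.5,75,0.005,1,25,0.5,95,0.005,1,25,0.5,115,0.005,1,25,0.5,130,0.005,1]'

```text
clock: 6.6
position: [556.5, 197.3, 223.9]
tool_rot: [-2.373, -2.056, 0.004]
force: [-0.1, -0.4, -3.0]
gripper_width: 25.9
grasp_force: 24.6
```

Run:
```python
from h import *
s=read_state();print(s['clock'],s['position'],s['gripper_width'],s['grasp_force'],s['force'])
print(delta(556.5,201,187,-.1385))
a=cam("side");t=cam("top")
cv2.imwrite("pics/r1.png",np.hstack([crop(a,275,70,110,130,3),crop(t,170,120,110,130,3)]))
```

```text
6.6 [556.5146308  197.33266034 223.88043944] 25.89066305498834 24.642968773841858 [-0.07667442 -0.36225823 -2.97873512]
(array([ 3.7, -0.4, 36.9]), np.float64(-0.005))
```

View pics/r1.png

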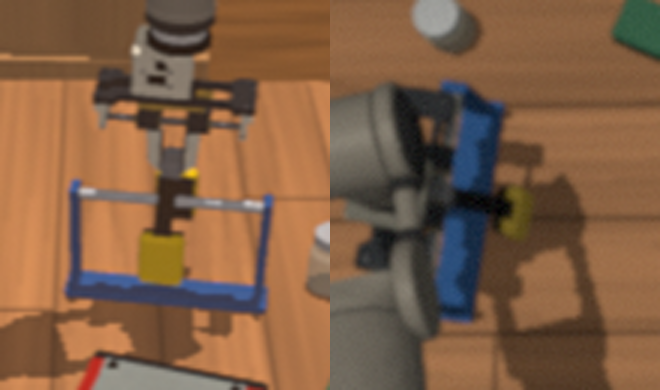

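The muffs straddle the bar upright. I'll lower them further.

>>> apply_moves --rows '[2,0,10,0,1,3,0,20,0,1,3,0,28,0,1,3,0,31,0,1,3,0,33,0,1,3,0,34,0,1,3,0,35,0,1,3,0,35,0,1]'

```text
clock: 7.37
position: [558.0, 200.6, 192.0]
tool_rot: [2.373, 2.058, 0.001]
force: [-1.2, -0.3, -1.2]
gripper_width: 26.1
grasp_force: 24.6
```

>>> apply_moves --rows '[0,0,1,0,1,0,0,2,0,1,0,0,3,0,1,0,0,3.5,0,1,0,0,4,0,1,0,0,4,0,1,0,0,4,0,1,0,0,4,0,1]'

```text
clock: 8.03
position: [557.9, 200.6, 187.8]
tool_rot: [2.373, 2.058, 0.0]
force: [-0.1, 0.1, -1.7]
gripper_width: 26.0
grasp_force: 24.6
```

>>> apply_moves --rows '[0,0,0.5,0,1,0,0,1,0,1,0,0,1.5,0,1,0,0,2,0,1,0,0,2.5,0,1,0,0,2.5,0,1,0,0,2.5,0,1,0,0,2.5,0,1]'

```text
clock: 8.7
position: [557.9, 200.6, 186.2]
tool_rot: [2.373, 2.058, 0.001]
force: [-2.5, -0.6, 5.9]
gripper_width: 25.9
grasp_force: 24.6
```

Contact with the bar is felt, so I'll release.

>>> apply_moves --rows '[0,0,0.5,0,0.9,0,0,0.5,0,0.5,0,0,0.5,0,0.3,0,0,0.5,0,0.3,0,0,0.5,0,0.3,0,0,0.5,0,0.3,0,0,0.5,0,0.3,0,0,0.5,0,0.3]'

```text
clock: 9.37
position: [557.8, 200.6, 184.6]
tool_rot: [-2.373, -2.058, 0.0]
force: [-0.2, 0.1, 0.0]
gripper_width: 63.4
grasp_force: 0.0
```

>>> apply_moves --rows '[0,0,-5,0,0.3,0,0,-15,0,0.3,0,0,-30,0,0.3,0,0,-50,0,0.3,0,0,-75,0,0.3,0,0,-90,0,0.3,-20,0,-100,0,0.3,-50,0,-100,0,0.3]'

```text
clock: 10.03
position: [551.8, 152.6, 288.4]
tool_rot: [2.368, 2.06, 0.009]
force: [0.7, 0.1, -0.8]
gripper_width: 64.2
grasp_force: 0.0
```

Run:
```python
from h import *
s=read_state();print(s['clock'],s['position'],s['gripper_width'])
a=cam("side");t=cam("top")
cv2.imwrite("pics/r2.png",np.hstack([crop(a,275,70,110,130,3),crop(t,170,120,110,130,3)]))
# handle: low-value or white line on the disc
f=t["frame"][195:219,320:345]; H=cv2.cvtColor(cv2.resize(f,None,fx=4,fy=4,interpolation=cv2.INTER_CUBIC),cv2.COLOR_RGB2HSV)
m=cv2.inRange(H,np.array((0,0,0)),np.array((179,255,85)))
m=cv2.morphologyEx(m,cv2.MORPH_CLOSE,np.ones((13,13),np.uint8))
q=max(cv2.findContours(m,0,cv2.CHAIN_APPROX_NONE)[0],key=cv2.contourArea)
q=(q.reshape(-1,2)-1.5)/4+[320,195]
r=cv2.minAreaRect(q.astype(np.float32)); print(r)
w=np.array([onz(t,*p,160)[:2] for p in corners(r)]);e=np.roll(w,-1,0)-w;L=np.linalg.norm(e,axis=1);k=L.argmax();print(L,w.mean(0),"handle yaw",np.arctan(-e[k][0]/e[k][1]))
```

```text
10.0333 [551.75505031 152.59226469 288.44023718] 64.20873111993245
((336.7750244140625, 204.550048828125), (0.6708203554153442, 1.9006575345993042), 63.43495178222656)
[6.23406974 2.19885639 6.23333044 2.19859284] [ 486.84507178 -232.11810727] handle yaw 0.45789792457083994
```

View pics/r2.png

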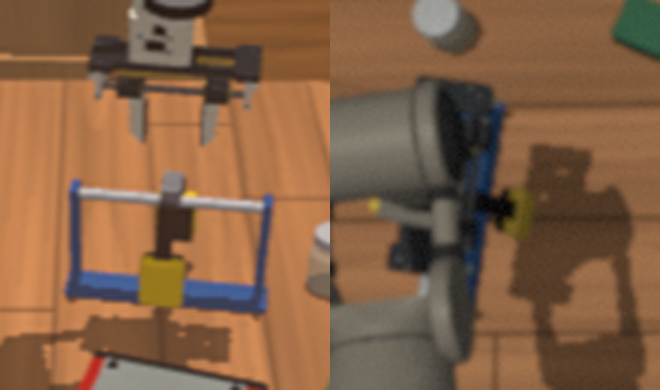

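The muffs hang on the bar and are released. Next, the handle angle.

```bash
cat > hd.py <<'E'
from h import *
t=cam("top"); u,v=proj(t,(482.4,-216.2,160)); print(u,v)
f=np.ascontiguousarray(t["frame"][195:219,319:346]); V=cv2.resize(f.max(2),None,fx=4,fy=4,interpolation=cv2.INTER_CUBIC)
hsv=cv2.cvtColor(cv2.resize(f,None,fx=4,fy=4,interpolation=cv2.INTER_CUBIC),cv2.COLOR_RGB2HSV)
for th in(95,105):
    m=((V<th)&(hsv[...,1]<90)).astype(np.uint8)
    y,x=np.nonzero(m); P=np.c_[(x-1.5)/4+319,(y-1.5)/4+195]; P=P[np.hypot(P[:,0]-u,P[:,1]-v)<9]
    W=np.array([onz(t,*p,160)[:2] for p in P]); C=np.cov(W.T); e=np.linalg.eigh(C)[1][:,1]
    print(th,len(P),W.mean(0).round(1),np.sqrt(np.linalg.eigvalsh(C)).round(1),"yaw",np.arctan(-e[0]/e[1]))
E
python3 hd.py; python3 -c "
from h import *
print(delta(482.4,-216.2,290,.57))"
```

```text
331.9252888895111 205.9345898516013
95 171 [ 477.3 -215.6] [ 2.2 16.1] yaw 0.5095850870572354
105 385 [ 478. -216.] [ 3.  15.6] yaw 0.5154375525984697
(array([-372. ,  -15.1,   -4. ]), np.float64(-0.714))
```

>>> apply_moves --rows '[-40,-2,0,-0.08,0.3,-80,-3,0,-0.16,0.3,-120,-5,0,-0.24,0.3,-160,-7,0,-0.32,0.3,-200,-8,0,-0.4,0.3,-240,-10,0,-0.48,0.3,-280,-12,0,-0.56,0.3,-320,-13,0,-0.64,0.3]' --grip_force 12

```text
clock: 10.85
position: [492.3, -165.0, 285.3]
tool_rot: [1.599, 2.704, 0.001]
force: [0.4, -0.3, 0.6]
gripper_width: 63.9
grasp_force: 0.0
```

```bash
python3 -c "
from h import *
print(delta(482.4,-216.2,210,.54))"
```

```text
(array([-40.1, -33.5,  75.2]), np.float64(-0.037))
```

>>> apply_moves --rows '[-20,-17,20,-0.02,0.3,-38,-32,45,-0.037,0.3,-40,-33.5,65,-0.037,0.3,-40,-33.5,75,-0.037,0.3,-40,-33.5,75,-0.037,0.3,-40,-33.5,75,-0.037,0.3,-40,-33.5,75,-0.037,0.3,-40,-33.5,75,-0.037,0.3]'

```text
clock: 11.52
position: [483.2, -214.5, 211.2]
tool_rot: [1.552, 2.728, 0.0]
force: [-0.1, -0.4, -0.5]
gripper_width: 64.0
grasp_force: 0.0
```

Run:
```python
from h import *
print(read_state()["position"],delta(482.4,-216.2,168,.54))
a=cam("side")
cv2.imwrite("pics/f2.png",crop(a,270,140,110,110,5))
```

```text
[ 483.24049378 -214.49950174  211.17670922] (array([-0.9, -1.7, 43.2]), np.float64(-0.004))
```

View pics/f2.png

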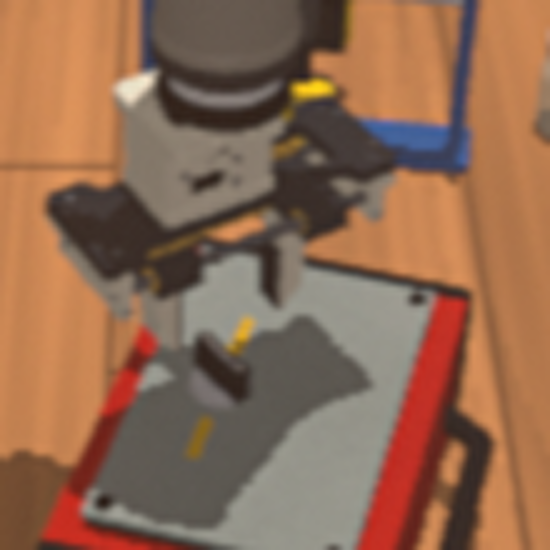

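The handle (220,370 in the crop) lies between the fingers (165,320) and (280,290) and is parallel to the pads. I'll descend and grip.

>>> apply_moves --rows '[-1,-1.5,12,0,0.3,-1,-1.5,25,0,0.3,-1,-1.5,36,0,0.3,-1,-1.5,42,0,0.3,-1,-1.5,42,0,0.3,-1,-1.5,42,0,0.6,-1,-1.5,42,0,0.8,-1,-1.5,42,0,1]'

```text
clock: 12.23
position: [481.9, -216.8, 168.6]
tool_rot: [1.554, 2.728, 0.0]
force: [-0.9, 0.4, 0.0]
gripper_width: 48.7
grasp_force: 0.0
```

>>> apply_moves --rows '[0,0,0,0,1,0,0,0,0,1,0,0,0,0,1,0,0,0,0,1,0,0,0,0,1,0,0,0,0,1,0,0,0,0,1,0,0,0,0,1]'

```text
clock: 12.9
position: [482.9, -216.2, 167.8]
tool_rot: [1.554, 2.727, 0.003]
force: [6.3, 2.3, -1.4]
gripper_width: 11.9
grasp_force: 11.9
```

```bash
python3 -c "
from h import *
s=read_state();print(s['position'],s['force'],s['ft_torque'],s['gripper_width'],s['grasp_force'],delta(482.4,-216.2,168,-.2988))"
```

```text
[ 482.89483309 -216.22118543  167.79425265] [ 6.27614712  2.33694418 -1.35580467] [ 0.36890057 -0.89852604  0.06812109] 11.905993677337506 11.927939057350159 (array([ 0.3, -0.4, -0.2]), np.float64(0.834))
```

>>> apply_moves --rows '[0,0.8,0,0.1,1,0,0.8,0,0.22,1,0,0.8,0,0.34,1,0,0.8,0,0.46,1,0,0.8,0,0.58,1,0,0.8,0,0.7,1,0,0.8,0,0.8,1,0,0.8,0,0.834,1]'

```text
clock: 13.57
position: [484.3, -216.1, 167.8]
tool_rot: [2.53, 1.857, 0.006]
force: [8.8, 1.7, -3.6]
gripper_width: 11.7
grasp_force: 12.0
```

```bash
python3 -c "
from h import *
s=read_state();print(s['position'],s['force'],s['ft_torque'],s['gripper_width'],s['grasp_force'],delta(482.4,-216.2,168,-.2988))"
```

```text
[ 484.30635428 -216.06259125  167.83057746] [ 8.81377487  1.7294152  -3.60296389] [ 0.19187443 -1.43698231  0.13499313] 11.700057936479576 11.976478099822998 (array([-0.7, -1.8, -0.2]), np.float64(-0.005))
```

>>> apply_moves --rows '[0,0.8,0,-0.004,1,0,1.5,0,-0.004,1,0,1.5,0,-0.004,1,0,1.5,0,-0.004,0.9,0,1.5,0,-0.004,0.6,0,1.5,0,-0.004,0.3,0,1.5,0,-0.004,0.3,0,1.5,0,-0.004,0.3]'

```text
clock: 14.23
position: [483.3, -216.8, 167.6]
tool_rot: [-2.524, -1.87, 0.001]
force: [0.3, -0.8, -0.6]
gripper_width: 34.4
grasp_force: 0.0
```

>>> apply_moves --rows '[0,0,0,0,0.3,0,0,-10,0,0.3,0,0,-30,0,0.3,0,0,-60,0,0.3,0,30,-80,0,0.3,0,70,-80,0,0.3,20,105,-80,0,0.3,60,120,-80,0,0.3]'

```text
clock: 14.9
position: [617.6, -199.0, 248.4]
tool_rot: [2.526, 1.862, 0.001]
force: [-0.2, 0.9, -0.3]
gripper_width: 64.4
grasp_force: 0.0
```

>>> apply_moves --rows '[40,0,0,0,0.6,80,0,0,0,1,120,0,0,0,1,160,0,0,0,1,200,0,0,0,1,200,0,0,0,1,200,0,0,0,1,200,0,0,0,1]'

```text
clock: 15.57
position: [673.3, -3.9, 248.1]
tool_rot: [2.523, 1.871, -0.0]
force: [-0.2, -0.3, -0.6]
gripper_width: 15.5
grasp_force: 0.0
```

```bash
python3 hd.py
python3 - <<'E'
from h import *
s=read_state();print(s["clock"],s["position"],s["gripper_width"],delta(549,-237,200,-.2988))
a=cam("side");t=cam("top")
cv2.imwrite("pics/f3.png",np.hstack([crop(a,285,170,80,100,5),crop(t,290,150,80,100,5)]))
E
```

```text
331.9252888895111 205.9345898516013
95 92 [ 479.  -214.2] [ 1.5 19.1] yaw -0.30540554392323094
105 409 [ 479.5 -217.1] [ 3.3 16.7] yaw -0.27868288418339093
15.6167 [673.1676893   -4.66935145 248.08335503] 11.506426717538075 (array([-258.4,  -51.1,   48.2]), np.float64(0.003))
```

View pics/f3.png

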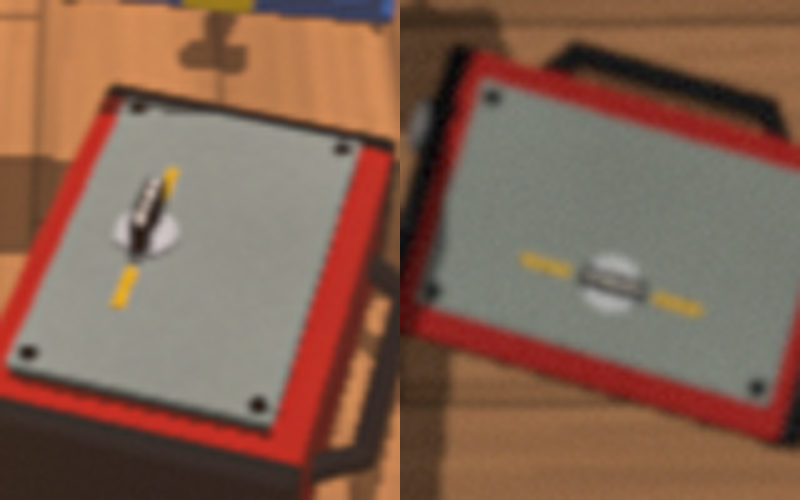

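The handle lines up with both marks (top crop: handle at (612,283), marks at (546,265) and (676,303)). Now I'll press.

>>> apply_moves --rows '[-40,-8,0,0,1,-80,-16,0,0,1,-120,-24,0,0,1,-160,-32,5,0,1,-200,-40,15,0,1,-240,-48,30,0,1,-258,-51,45,0,1,-258,-51,60,0,1]'

```text
clock: 16.38
position: [546.7, -241.3, 187.6]
tool_rot: [2.529, 1.861, -0.002]
force: [0.2, -0.4, 0.2]
gripper_width: 0.3
grasp_force: 0.0
```

>>> apply_moves --rows '[0,0,10,0,1,0,0,18,0,1,0,0,18,0,1,0,0,18,0,1,0,0,18,0,1,0,0,18,0,1,0,0,18,0,1,0,0,18,0,1]'

```text
clock: 17.05
position: [549.9, -235.4, 170.2]
tool_rot: [2.523, 1.871, 0.001]
force: [-0.4, 0.5, -0.3]
gripper_width: 0.6
grasp_force: 0.0
```

>>> apply_moves --rows '[0,0,4,0,1,0,0,8,0,1,0,0,10,0,1,0,0,12,0,1,0,0,14,0,1,0,0,15,0,1,0,0,16,0,1,0,0,16,0,1]'

```text
clock: 17.72
position: [549.4, -235.5, 154.1]
tool_rot: [-2.523, -1.871, 0.0]
force: [-3.3, 1.4, 6.7]
gripper_width: -0.0
grasp_force: 3.4
```

>>> apply_moves --rows '[0,0,1,0,1,0,0,2,0,1,0,0,3,0,1,0,0,4,0,1,0,0,5,0,1,0,0,5,0,1,0,0,5,0,1,0,0,5,0,1]'

```text
clock: 18.38
position: [549.4, -235.5, 150.2]
tool_rot: [2.523, 1.871, 0.0]
force: [-4.8, 3.2, 12.5]
gripper_width: 0.6
grasp_force: 6.1
```

>>> apply_moves --rows '[0,0,0.5,0,1,0,0,1,0,1,0,0,1.5,0,1,0,0,1.5,0,1,0,0,1.5,0,1,0,0,1.5,0,1,0,0,1.5,0,1,0,0,1.5,0,1]'

```text
clock: 19.05
position: [549.4, -235.5, 150.1]
tool_rot: [2.523, 1.87, 0.001]
force: [-7.9, 4.0, 22.5]
gripper_width: 0.8
grasp_force: 10.5
```

Run:
```python
from h import *
s=read_state();print(s["clock"],s["position"],s["force"])
a=cam("side");t=cam("top")
cv2.imwrite("pics/end.png",np.hstack([crop(a,275,110,110,170,3),crop(t,190,110,130,170,3)]))
```

```text
19.05 [ 549.38410023 -235.45644313  150.12949749] [-7.91847352  3.99949326 22.47934058]
```

View pics/end.png

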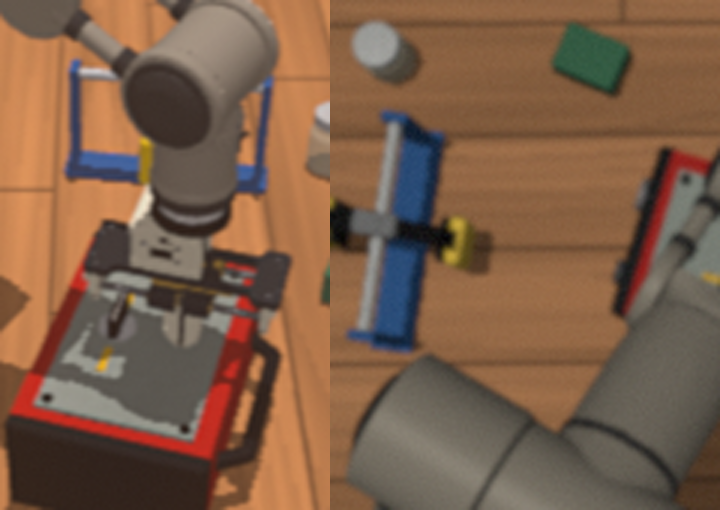

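The muffs hang centred on the bar (top crop (375,222)) and the handle is in line with its marks. The panel is at its stop: TCP z stayed at 150 while the force rose to 22 N. I'll hand the job in.

```bash
python3 -c "
from station import *
print(close_job())"
```

```text
the job is handed in; nothing more can be done
None
```

The job is handed in at about 19 s: the ear defenders hang released on the bar, the fastener is lined up with its marks, and the panel is held fully down at about 22 N, with the jar, tub and tin left untouched.

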